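Slide the stray syrup bottle home

TASK

A tall syrup bottle has been left out on the bakery counter. Without lifting it, push it gently along the counter, low on its body so that it slides upright and does not tip, into the vacant bay of the bottle rack until it stands against the bay's back wall. Leave the two racked bottles and everything else on the counter where they are.

Things in the scene. Friction and masses are not known exactly. Their poses are not given: they have to be found in the camera images.
- bottle: The stray syrup bottle, loose, amber, paper label, black cap, about 0.45 kg. Round, 220 mm tall: straight sides of 68 mm diameter from the foot to 85 mm up, tapering to 32 mm at 145 mm; neck 28 to 32 mm, cap 34 mm across. Origin: centre of its underside, z up along the bottle. Pushed within 30 mm of the counter it slides; pushed higher it may tip.
- rack: Fixed wooden rack: three bays along its x, centres at x = -96, 0, +96 mm, open to its -y, no floor (bottles slide in on the counter). Dividers 8 mm thick, 45 mm high, from y = -52 to +34 mm, leave 88 mm per bay; back wall's inner face at y = +34 mm, 70 mm high. Origin: on the counter, where the axis of a bottle touching the back wall of the middle bay lies. Turned up to 0.15 rad either way.
- vacant_mat: Flat dark round mat, 60 mm across and under 1 mm thick, flush in the counter (it does not hinder sliding), marking the vacant bay (any of the three). Origin: its centre, on the bay's centre line, 2 mm short of where the axis of a bottle touching the back wall stands.
- racked_a: Bottle exactly like the stray one, already standing in one of the other bays; loose, not to be disturbed. Origin: centre of its underside.
- racked_b: Bottle exactly like the stray one, already standing in the remaining bay; loose, not to be disturbed. Origin: centre of its underside.
- bowl: White bowl, 68 mm across, 32 mm high, near the robot. Loose, not to be disturbed. Origin: centre of its underside.
- saucer: White saucer, 110 mm across, 16 mm high, on the far side. Loose, not to be disturbed. Origin: centre of its underside.
- cup: White paper cup, 80 mm across, 95 mm high, behind the rack. Loose, not to be disturbed. Origin: centre of its underside.
- jar: Glass jar with steel lid, 72 mm across, 110 mm high, behind the rack, towards the robot. Loose, not to be disturbed. Origin: centre of its underside.
- spatula: Serving spatula lying on the counter at the right, about 270 mm long and 20 mm high, its blade away from the robot. Loose, not to be disturbed. Origin: under its middle, on the counter; x runs along it towards the blade.
- bell: Steel counter bell, 76 mm across, 48 mm high, behind the far end of the rack. Loose, not to be disturbed. Origin: centre of its underside.

How it is judged:
By the outcome, as a careful person would: the job done as asked, in the order asked, and still so for the second after the job is handed in, with the robot touching nothing.
It also fails if it takes over 72 s, if anything falls off the work surface, if the arm or the gripper's body presses on something with over 40 N, if the wrist force passes 120 N, or if a joint passes its speed limit or range.

ROBOT

A 6-joint arm with a two-finger parallel gripper is mounted at the origin on the work surface. World frame = base frame: x ahead of the robot, y to its left, z up, the work surface at z = 0. Lengths are in mm, angles in rad, forces in N, time in s.
With the tool pointing down it reaches from about 400 to 825 mm from the base axis. Payload 7 kg.
Tool frame: the origin (TCP) lies at the very end of the fingers, on their centre line; the grasp point (between the pads) lies 19 mm behind it; z points along the fingers, y is the direction in which the jaws open and shut (so a half turn about z gives the same grasp; the last joint's range is limited). The gripper opens to 88 mm and grips with 3 to 60 N. Pads are 19 mm wide; open, the fingers measure 130 mm over their backs; the gripper's body (78 mm by 193 mm) begins 47 mm behind the grasp point.
Start: joints at [1.592, 0.359, 0.012, 0, -1.224, -0.288], TCP at [177.971, 651.093, 226.561] pointing down, gripper open.
Joint ranges: [-3.07, 3.07], [-1.43, 2.12], [-1.02, 1.25], [-3.03, 1.67], [-3.05, -0], [-3.03, 3.03]. Speed limits (rad/s): [2.39, 2.39, 3.01, 3.14, 3.14, 3.14].

INTERFACE

Orientations are given as a unit quaternion [x, y, z, w].
In Python, from plant import bot gives the robot as it stands. Calls block until the motion is done:
- bot.move_ptp(position, orientation): joint-space move of the TCP to a pose.
- bot.line_to(position, velocity=150, ori=None): straight line of the TCP; ori=None keeps the orientation; velocity is the mean speed in mm/s.
- bot.move_joints(angles): joint-space move.
- bot.move_gripper(opening, force=None): finger opening in mm; force is the grip in N (None keeps the last); returns when the fingers have stopped.
- bot.pause(seconds).
- bot.solve_ik(position, orientation): joint angles nearest the present ones, or None.
- bot.read_state(): the state.
- bot.camera(name): name is "scene" or "top" or "wrist"; returns the picture (420x560x3 uint8, red, green, blue); there is no depth.
- bot.get_calibration(name): a dict with "fx", "fy", "cx", "cy" (pixels), "distortion" ([k1, k2, p1, p2, k3] as OpenCV has them; the pictures are not rectified), "view" (4x4, takes a point from world to camera coordinates); the wrist camera has in their place "T_tool_cam" (4x4, takes a point from camera to tool coordinates, whose origin is the TCP and whose axes are the flange's). Camera axes: x right, y up, looking along -z (the intrinsics and any distortion apply to the point x, -y, -z); pixel columns grow to the right and rows downward; lengths in mm; the calibration is good to about 2 mm. A picture is of the moment at which its call begins: read the wrist's pose just before it. get_calibration takes no time and is no camera call.
A pose or a line that the arm cannot do raises bot.Unreachable and nothing moves.
- bot.close_job(): hands the job in, once; it reports no verdict.
The state is a dict: "t": time; "joint_pos": joint angles; "qvel": joint speeds; "tau": joint torques, N m; "tcp_pos": TCP position; "eef_rot": TCP orientation; "contact_force": force on the tool from outside, world axes, zero at the start; "moment": the same for the moment, N m; "width": finger opening in mm.
Only numpy, scipy, OpenCV 4.12 (cv2) and the standard library are available. Lean on these libraries where they do the work, as an engineer would, in place of code of your own. Each camera call takes 0.05 s, during which the arm holds its last target.

## Working session

There is one attempt and no reset: what is moved stays moved. The work goes in short steps, each a Python script; the robot and the scene stay as the last script left them, time stands still between calls to the robot, and variables do not carry over. Pictures are saved under pics/ and viewed, and the job is handed in when it is done.

```bash
ls; mkdir -p pics
python3 - <<'E'
from plant import bot
import cv2,numpy as np
np.set_printoptions(precision=4,suppress=True)
for n in ["scene","top","wrist"]:
    im=bot.camera(n); cv2.imwrite(f"pics/{n}0.png",im[:,:,::-1]); print(n,bot.get_calibration(n))
s=bot.read_state();print(s["t"],s["tcp_pos"],s["eef_rot"],s["width"],s["contact_force"])
E
```

```text
pics
scene {'fx': 432.7304590777121, 'fy': 432.7304590777121, 'cx': 279.8257863608172, 'cy': 204.24712323374314, 'distortion': array([-0.1032,  0.    ,  0.    ,  0.    ,  0.    ]), 'view': array([[    0.7042,     0.7098,    -0.0153,  -382.6536],
       [   -0.5038,     0.5148,     0.6937,   300.1246],
       [    0.5003,    -0.4808,     0.7201, -1615.6929],
       [    0.    ,     0.    ,     0.    ,     1.    ]])}
top {'fx': 514.5224161718792, 'fy': 514.5224161718792, 'cx': 281.67007579498716, 'cy': 208.2440968769967, 'distortion': array([-0.1587,  0.    ,  0.    ,  0.    ,  0.    ]), 'view': array([[   -0.0081,    -1.    ,     0.0058,   -36.731 ],
       [    0.9888,    -0.0072,     0.1489,  -579.3019],
       [   -0.1488,     0.0069,     0.9888, -1344.8524],
       [    0.    ,     0.    ,     0.    ,     1.    ]])}
wrist {'fx': 374.91959904287353, 'fy': 374.91959904287353, 'cx': 274.7643018838662, 'cy': 212.2743475918347, 'distortion': array([-0.0284,  0.    ,  0.    ,  0.    ,  0.    ]), 'T_tool_cam': array([[  -0.0003,    0.9535,    0.3015,   81.135 ],
       [   1.    ,    0.0003,    0.0003,    0.1778],
       [   0.0002,    0.3015,   -0.9535, -158.2587],
       [   0.    ,    0.    ,    0.    ,    1.    ]])}
0.15 [177.896  650.7691 225.8669] [ 0.9911 -0.133  -0.      0.0006] 87.72717953017823 [-0.3589  0.4857  0.7489]
```

View pics/scene0.png

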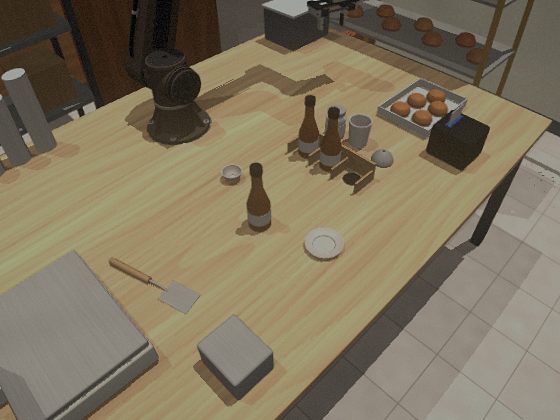

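View pics/top0.png

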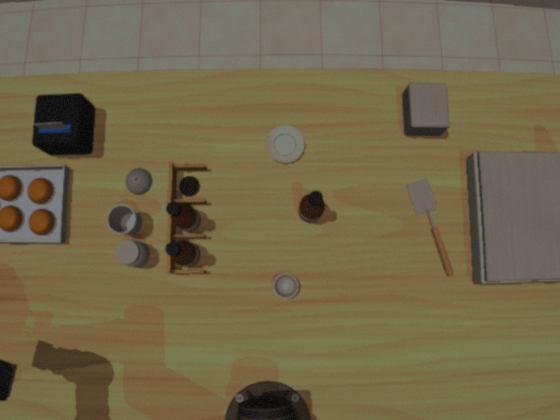

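View pics/wrist0.png

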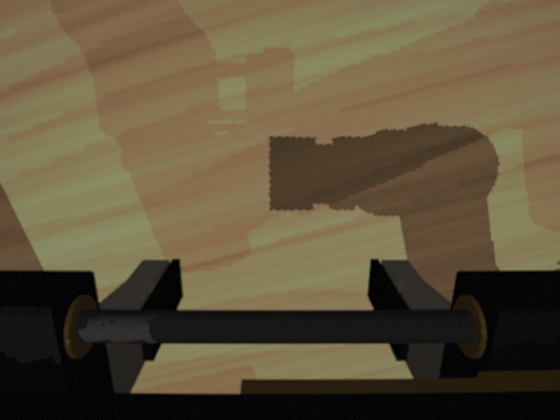

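The scene view shows the stray bottle's foot near (259,225), the mat at (352,180), the saucer at (324,243) and the bowl at (232,174). The top view shows the bottle's cap at (316,198), the mat at (189,186) and the rack on the left, open to the right (world -y). The vacant bay is therefore the one farthest from the robot. The wrist view shows only empty counter. Next I'll measure positions.

```bash
cat > h.py <<'E'
import numpy as np,cv2
from plant import bot
np.set_printoptions(precision=3,suppress=True)
def ray(n,uv):
    c=bot.get_calibration(n);K=np.array([[c['fx'],0,c['cx']],[0,c['fy'],c['cy']],[0,0,1]])
    p=cv2.undistortPoints(np.array([[uv]],float),K,np.array(c['distortion']))[0,0]
    V=np.array(c['view']);R=V[:3,:3];o=-R.T@V[:3,3]
    d=R.T@np.array([p[0],-p[1],-1.]);return o,d/np.linalg.norm(d)
def plane(n,uv,z=0.):
    o,d=ray(n,uv);return o+d*(z-o[2])/d[2]
def tri(uvs,uvt):
    o1,d1=ray("scene",uvs);o2,d2=ray("top",uvt)
    A=np.stack([d1,-d2],1);t=np.linalg.lstsq(A,o2-o1,rcond=None)[0]
    a=o1+d1*t[0];b=o2+d2*t[1];return (a+b)/2,np.linalg.norm(a-b)
E
python3 - <<'E'
import cv2
for n,(x,y,w,h) in {"scene":(220,80,170,160),"top":(110,120,230,180)}.items():
    im=cv2.imread(f"pics/{n}0.png")[y:y+h,x:x+w]
    k=3.4 if n=="top" else 3.7
    im=cv2.convertScaleAbs(im,alpha=1.8,beta=10)
    cv2.imwrite(f"pics/{n}0z.png",cv2.resize(im,None,fx=k,fy=k,interpolation=cv2.INTER_CUBIC))
E
python3 - <<'E'
import cv2,numpy as np
from h import *
# mat: dark blobs
for n,(x,y,w,h),th in [("scene",(335,165,40,30),60),("top",(174,172,32,28),60)]:
    im=cv2.imread(f"pics/{n}0.png");g=im.max(2)[y:y+h,x:x+w]
    m=(g<th).astype(np.uint8)
    k,l,s,c=cv2.connectedComponentsWithStats(m)
    for i in range(1,k):
        if s[i,4]>20:
            uv=c[i]+[x,y];print(n,s[i],uv,plane(n,uv,0))
E
```

```text
scene [  8   8  17  12 131] [350.718 177.962] [649.491 217.828   0.   ]
top [ 0  0  3 28 70] [174.814 185.371] [652.949 259.265   0.   ]
top [  5   5  20  19 314] [188.589 185.889] [651.079 219.986   0.   ]
```

Run:
```python
import cv2,numpy as np
from h import *
from plant import bot
for n in ["scene","top"]:
    im=cv2.imread(f"pics/{n}0.png");g=im.max(2)
    for x,y,w,h in ([(243,160,30,26),(300,92,20,16),(322,105,24,16)] if n=="scene" else [(302,187,25,22),(164,200,20,18),(163,240,20,18)]):
        m=(g[y:y+h,x:x+w]<50).astype(np.uint8)
        k,l,s,c=cv2.connectedComponentsWithStats(m)
        for i in range(1,k):
            if s[i,4]>15: print(n,s[i][:4]+[x,y,0,0],s[i][4],c[i]+[x,y])
```

```text
scene [306  99   9   8] 37 [310.703 102.865]
scene [328 108  11  11] 82 [333.098 113.463]
top [302 192  22  17] 271 [313.72  200.863]
top [167 200  17  18] 233 [175.768 209.365]
top [166 240  17  18] 251 [175.191 248.693]
```

View pics/scene0z.png

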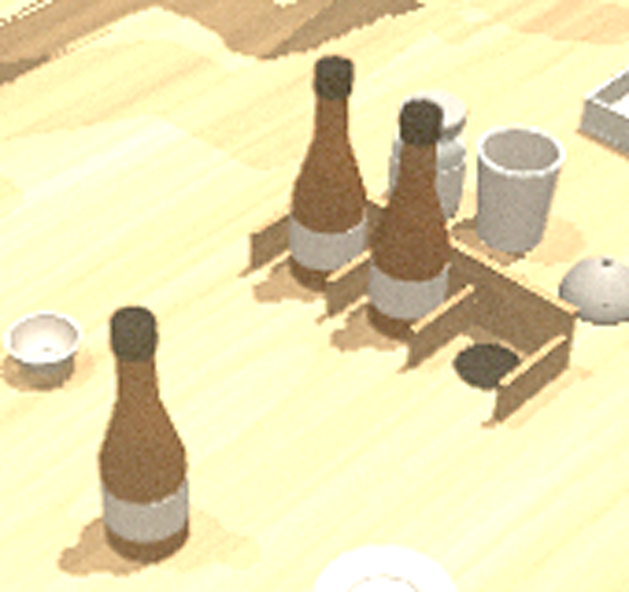

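View pics/top0z.png

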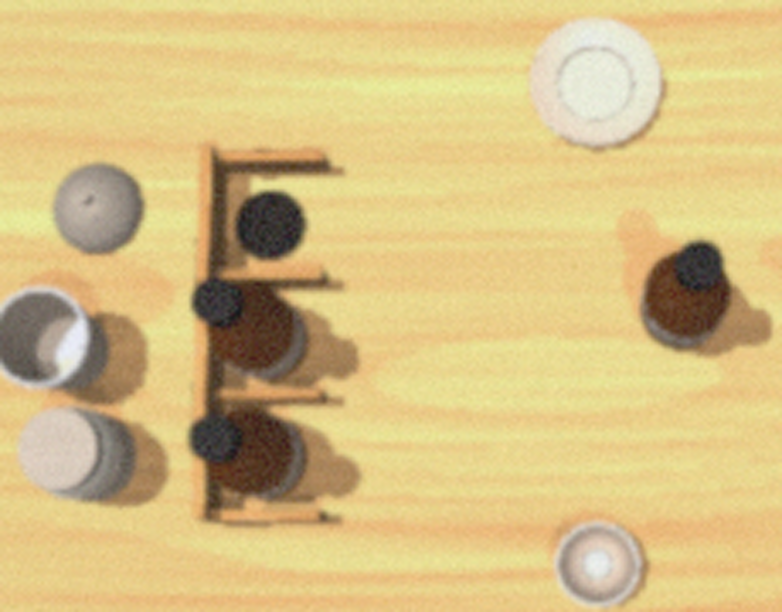

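Run:
```python
from h import *
S=lambda x,y:(x/3.7+220-.36,y/3.7+80-.36)
T=lambda x,y:(x/3.4+110-.35,y/3.4+120-.35)
for nm,s,t in [("stray",(133,317),(700,266)),("rackedfar",(421,108),(217,302)),("rackednear",(335,66),(215,439))]:
    print(nm,tri(S(*s),T(*t)))
# stray foot: front lower outline in scene
print("foot front",plane("scene",S(146,560),0), "foot left",plane("scene",S(104,538)),"foot r",plane("scene",S(187,540)))
# rack back wall top ends (z=70) both views, divider front tops z=45
for nm,s,t in [("far back top",(575,316),(208,148))]:
    print(nm,tri(S(*s),T(*t)))
a=plane("top",T(208,148),70);b=plane("top",T(204,518),70);print(a,b,"yaw",np.arctan2((a-b)[1],(a-b)[0]), np.linalg.norm(a-b))
for p in [(326,156),(324,270),(326,395),(324,516)]: print("div front top",plane("top",T(*p),45))
for p in [(498,388),(415,328),(330,287)]: print("div front top(scene)",plane("scene",S(*p),45))
for nm,p in [("saucer",(596,83)),("bowl",(599,563)),("bell",(98,208))]: print(nm,plane("top",T(*p),10))
```

```text
stray (array([ 577.592, -119.036,  219.264]), np.float64(2.8524964363430962))
rackedfar (array([554.776, 217.084, 219.689]), np.float64(2.827914059668521))
rackednear (array([459.913, 217.491, 217.091]), np.float64(3.9314014572745353))
foot front [ 602.615 -142.866    0.   ] foot left [ 562.271 -150.641    0.   ] foot r [ 610.518 -106.162    0.   ]
far back top (array([703.35 , 260.27 ,  61.274]), np.float64(2.452024234323381))
[700.314 257.485  70.   ] [408.181 253.92   70.   ] yaw 0.01220181116214817 292.1548424141771
div front top [698.621 166.455  45.   ]
div front top [605.444 166.537  45.   ]
div front top [505.449 163.622  45.   ]
div front top [410.35 164.27  45.  ]
div front top(scene) [702.988 160.743  45.   ]
div front top(scene) [606.021 169.759  45.   ]
div front top(scene) [517.499 159.149  45.   ]
saucer [767.273 -52.163  10.   ]
bowl [372.74  -50.983  10.   ]
bell [665.128 361.6    10.   ]
```

Cap heights come out at 217–220 mm, matching the 220 mm given. The mat agrees within 2 mm across the two views. The stray bottle is at (577.6, -119), the bay centre at (650.3, 219), and the rack yaw is about 0.01. The plan is to push with tilted, slightly open fingers that cradle the bottle at about 18 mm height. First I'll check that the poses are reachable.

```bash
cat >> h.py <<'E'
from scipy.spatial.transform import Rotation as Ro
def quat(d,th,s):
    d=np.array([d[0],d[1],0.])/np.hypot(d[0],d[1])
    z=np.sin(th)*d+np.cos(th)*np.array([0,0,-1.]); y=s*np.cross([0,0,1.],d); x=np.cross(y,z)
    return Ro.from_matrix(np.stack([x,y,z],1)).as_quat()
B=np.array([577.6,-119.]);P1=np.array([650.8,80.]);G=np.array([650.3,221.])
D1=(P1-B)/np.linalg.norm(P1-B);D2=(G-P1)/np.linalg.norm(G-P1)
E
python3 - <<'E'
from h import *
for s in (1,-1):
  for deg in (35,40,45):
    th=np.radians(deg);print(s,deg)
    for nm,p,d in [("hi",B-100*D1,D1),("lo",B-80*D1,D1),("e1",P1-38*D1,D1),("s2",P1-60*D2,D2),("e2",G-38*D2,D2)]:
        q=bot.solve_ik([*p,200 if nm=="hi" else 12],quat(d,th,s));print(nm,p,q if q is None else np.array(q))
E
```

```text
1 35
hi [ 543.078 -212.852] [-0.475  0.346  0.017 -0.62  -1.371  0.29 ]
lo [ 549.982 -194.082] [-0.458  0.558 -0.12  -0.701 -1.085  0.504]
e1 [637.681  44.336] [-0.046  0.517 -0.166 -0.805 -0.861  0.227]
s2 [651.013  20.   ] [-0.074  0.627  0.02  -0.686 -1.125  0.433]
e2 [650.435 183.   ] [ 0.166  0.593 -0.03  -0.747 -0.985  0.276]
1 40
hi [ 543.078 -212.852] [-0.531  0.378  0.042 -0.693 -1.426  0.351]
lo [ 549.982 -194.082] [-0.514  0.595 -0.087 -0.766 -1.157  0.579]
e1 [637.681  44.336] [-0.115  0.543 -0.15  -0.903 -0.92   0.35 ]
s2 [651.013  20.   ] [-0.126  0.66   0.053 -0.756 -1.193  0.502]
e2 [650.435 183.   ] [ 0.107  0.619 -0.008 -0.833 -1.043  0.371]
1 45
hi [ 543.078 -212.852] [-0.584  0.412  0.064 -0.763 -1.482  0.406]
lo [ 549.982 -194.082] [-0.566  0.635 -0.055 -0.823 -1.229  0.644]
e1 [637.681  44.336] [-0.181  0.575 -0.136 -0.991 -0.984  0.461]
s2 [651.013  20.   ] [-0.174  0.696  0.084 -0.819 -1.262  0.563]
e2 [650.435 183.   ] [ 0.051  0.651  0.012 -0.911 -1.106  0.457]
-1 35
hi [ 543.078 -212.852] [-0.475  0.346  0.017 -0.62  -1.371 -2.852]
lo [ 549.982 -194.082] [-
[... 206 characters left out ...]
3 -0.03  -0.747 -0.985 -2.866]
-1 40
hi [ 543.078 -212.852] [-0.531  0.378  0.042 -0.693 -1.426 -2.791]
lo [ 549.982 -194.082] [-0.514  0.595 -0.087 -0.766 -1.157 -2.563]
e1 [637.681  44.336] [-0.115  0.543 -0.15  -0.903 -0.92  -2.792]
s2 [651.013  20.   ] [-0.126  0.66   0.053 -0.756 -1.193 -2.639]
e2 [650.435 183.   ] [ 0.107  0.619 -0.008 -0.833 -1.043 -2.77 ]
-1 45
hi [ 543.078 -212.852] [-0.584  0.412  0.064 -0.763 -1.482 -2.736]
lo [ 549.982 -194.082] [-0.566  0.635 -0.055 -0.823 -1.229 -2.498]
e1 [637.681  44.336] [-0.181  0.575 -0.136 -0.991 -0.984 -2.681]
s2 [651.013  20.   ] [-0.174  0.696  0.084 -0.819 -1.262 -2.579]
e2 [650.435 183.   ] [ 0.051  0.651  0.012 -0.911 -1.106 -2.684]
```

Run:
```python
from h import *
th=np.radians(40);Q=quat(D1,th,1)
s=bot.read_state();p=np.array(s['tcp_pos'])
bot.line_to([p[0],p[1],370],velocity=200)
q=np.array(bot.read_state()['joint_pos']);q[0]-=np.radians(105);bot.move_joints(q)
s=bot.read_state();print(s['t'],s['tcp_pos'])
bot.move_gripper(28)
bot.move_ptp([*(B-110*D1),250],Q)
bot.line_to([*(B-85*D1),40],velocity=150)
s=bot.read_state();print(s['t'],s['tcp_pos'],s['contact_force'],s['width'])
for n in ["scene","top"]: cv2.imwrite(f"pics/{n}1.png",bot.camera(n)[:,:,::-1])
```

```text
4.7333 [ 582.524 -339.295  368.476]
8.1083 [ 548.762 -199.202   40.969] [-0.399 -0.2    0.286] 28.024564850568826
```

View pics/scene1.png

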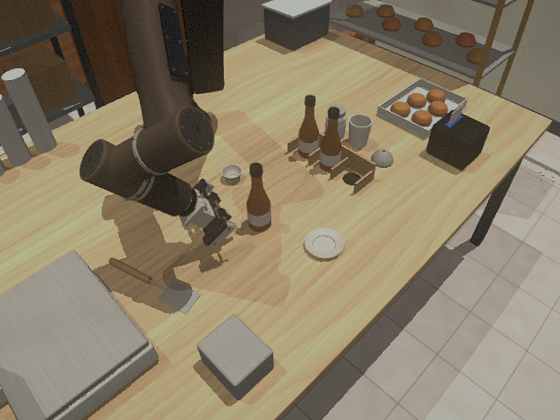

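View pics/top1.png

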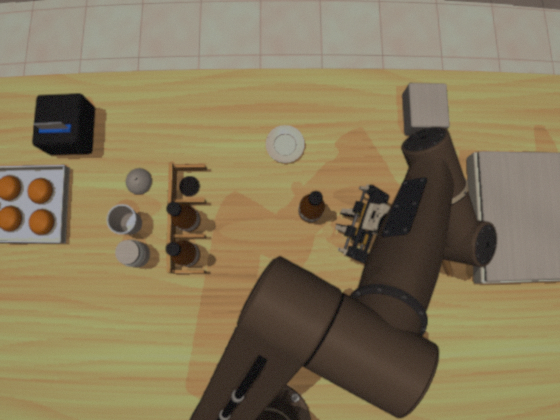

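The scene view shows the fingers behind the stray bottle, with tips near (232,235) and nothing touched. The top view agrees, with tips near (345,225) and the bottle at (312,207). Next I'll lower and push to the point in front of the bay.

Run:
```python
from h import *
bot.line_to([*(B-80*D1),12],velocity=60)
bot.line_to([*(B-45*D1),12],velocity=50)
print(bot.read_state()['contact_force'])
bot.line_to([*(B-15*D1),12],velocity=25)
s=bot.read_state();print(s['t'],s['tcp_pos'],s['contact_force'],s['width'])
for n in ["scene","top"]: cv2.imwrite(f"pics/{n}2.png",bot.camera(n)[:,:,::-1])
a=cv2.imread("pics/scene2.png")[120:260,170:370];b=cv2.imread("pics/top2.png")[150:290,280:480]
cv2.imwrite("pics/c2.png",cv2.resize(cv2.convertScaleAbs(np.hstack([a,b]),alpha=1.8),None,fx=2,fy=2))
```

```text
[ 0.32   0.095 -0.088]
11.0333 [ 572.389 -133.026   12.007] [-0.64  -1.652  0.055] 27.877406698056795
```

View pics/c2.png

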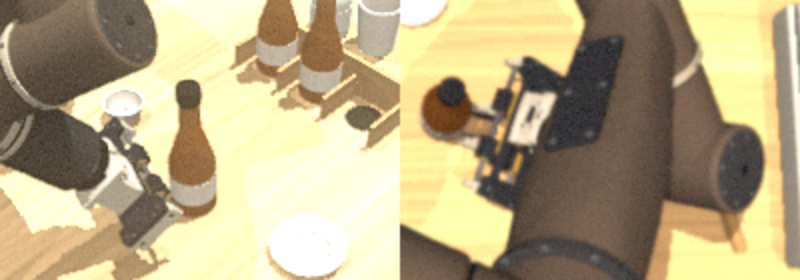

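The bottle (cap at (188,90) in the left half) is upright and cradled in the fingers, with about 1.7 N of contact force. I'll continue the push.

Run:
```python
from h import *
bot.line_to([*(P1-38*D1),12],velocity=45)
s=bot.read_state();print(s['t'],s['tcp_pos'],s['contact_force'],s['width'])
bot.line_to([*(P1-75*D1),12],velocity=50)
s=bot.read_state();print(s['t'],s['contact_force'])
for n in ["scene","top"]: cv2.imwrite(f"pics/{n}3.png",bot.camera(n)[:,:,::-1])
a=cv2.imread("pics/scene3.png")[80:220,250:400];b=cv2.imread("pics/top3.png")[140:280,150:300]
cv2.imwrite("pics/c3.png",cv2.resize(cv2.convertScaleAbs(np.hstack([a,b]),alpha=1.8),None,fx=2.6,fy=2.6,interpolation=cv2.INTER_CUBIC))
```

```text
15.4833 [637.675  44.272  11.963] [-1.286 -2.556 -0.175] 28.199940187918166
16.375 [-0.25   0.086  0.609]
```

View pics/c3.png

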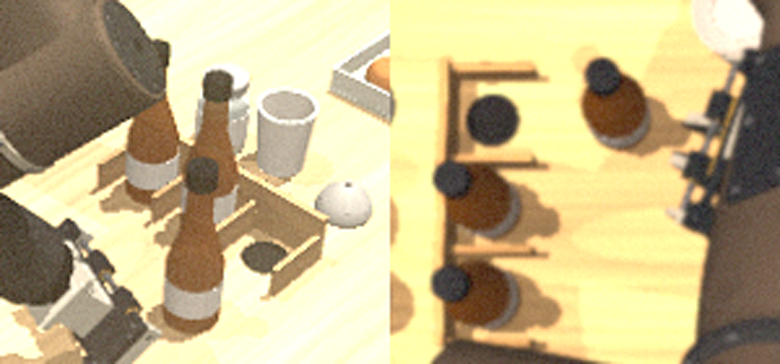

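The bottle stands upright in front of the vacant bay, with its cap at (202,165) on the left and (603,76) on the right. I'll measure where it stands.

Run:
```python
from h import *
S=lambda x,y:(x/2.6+250-.3,y/2.6+80-.3)
T=lambda x,y:((x-390)/2.6+150-.3,y/2.6+140-.3)
p,e=tri(S(202,166),T(603,76));print(p,e)
print("foot front",plane("scene",S(191,331))+[-24,24,0], "sides mid",(plane("scene",S(165,313))+plane("scene",S(221,315)))/2)
print("mat",plane("scene",S(264,257)),plane("top",T(493,120)))
print("div",plane("top",T(540,70),45),plane("top",T(538,159),45))
print("wallbase corners top",plane("top",T(452,64),70),plane("top",T(447,345),70))
```

```text
[649.544  79.745 217.422] 2.578417477305384
foot front [647.304  81.766   0.   ] sides mid [654.689  80.256  -0.   ]
mat [652.444 216.823  -0.   ] [651.159 217.925   0.   ]
div [695.5   161.276  45.   ] [600.486 161.888  45.   ]
wallbase corners top [697.066 249.944  70.   ] [407.167 248.662  70.   ]
```

Run:
```python
from h import *
Q2=quat([0,1],np.radians(40),1); x=650.3
bot.line_to([636,-5,25],velocity=60)
bot.line_to([x,0,25],velocity=40,ori=Q2)
bot.line_to([x,25,12],velocity=50)
bot.line_to([x,172,12],velocity=40)
s=bot.read_state();print(s['t'],s['tcp_pos'],s['contact_force'])
y=172
while y<192:
    y+=1;bot.line_to([x,y,12],velocity=10)
    s=bot.read_state();print(y,s['tcp_pos'][1],s['contact_force'])
    if s['contact_force'][1]<-6: break
print(s['t'],s['width'])
for n in ["scene","top"]: cv2.imwrite(f"pics/{n}4.png",bot.camera(n)[:,:,::-1])
a=cv2.imread("pics/scene4.png")[80:220,270:420];b=cv2.imread("pics/top4.png")[140:280,120:270]
cv2.imwrite("pics/c4.png",cv2.resize(cv2.convertScaleAbs(np.hstack([a,b]),alpha=1.8),None,fx=2.6,fy=2.6,interpolation=cv2.INTER_CUBIC))
```

```text
22.0667 [650.294 171.952  11.994] [-0.794 -2.601 -0.56 ]
173 173.09258321409513 [ 0.619 -1.136  0.357]
174 174.1340306017549 [ 0.072 -2.655  0.359]
175 175.1476814843439 [ 0.134 -0.932 -0.344]
176 176.07369154858634 [ 0.498 -2.693  0.288]
177 177.1190181393184 [-0.056 -2.942  0.313]
178 178.06164536623348 [-0.219 -2.873  0.102]
179 179.09004812597075 [-0.439 -2.108  0.038]
180 180.11145119226578 [ 0.012 -2.78   1.163]
181 181.09564019222756 [-0.363 -1.973  0.104]
182 181.81615854939264 [ 0.67  -3.912  0.166]
183 182.19570159589964 [ 0.319 -6.35   0.282]
24.8167 28.149597290073288
```

View pics/c4.png

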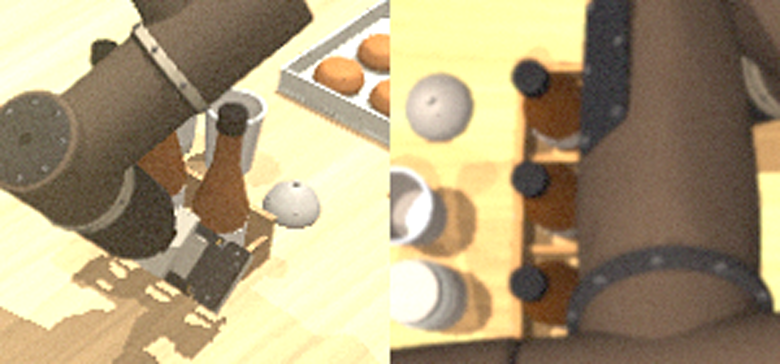

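The force rose and the motion stalled at y≈182, close to the predicted 183, so the bottle has reached the back wall. Its cap lines up with the two racked caps. I'll back off straight and check.

Run:
```python
from h import *
bot.line_to([650.3,165,12],velocity=30)
bot.line_to([650.3,60,14],velocity=100)
bot.line_to([620,-150,200],velocity=180)
q=np.array(bot.read_state()['joint_pos']);q[0]-=0.6;bot.move_joints(q)
s=bot.read_state();print(s['t'],s['tcp_pos'],s['contact_force'])
for n in ["scene","top"]: cv2.imwrite(f"pics/{n}5.png",bot.camera(n)[:,:,::-1])
a=cv2.imread("pics/scene5.png")[80:220,270:420];b=cv2.imread("pics/top5.png")[140:280,120:270]
cv2.imwrite("pics/c5.png",cv2.resize(cv2.convertScaleAbs(np.hstack([a,b]),alpha=1.8),None,fx=2.6,fy=2.6,interpolation=cv2.INTER_CUBIC))
```

```text
29.9917 [ 428.434 -472.194  199.34 ] [ 0.518 -0.408  0.588]
```

View pics/c5.png

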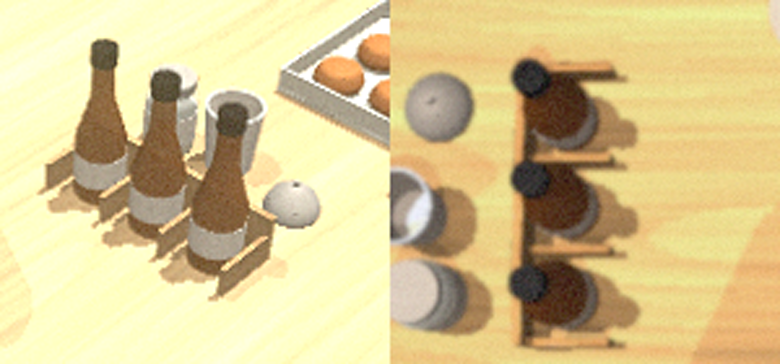

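View pics/scene5.png

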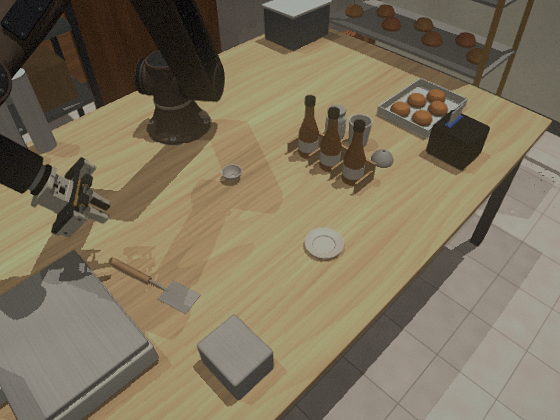

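All three bottles stand upright in the rack (stray's cap at about (358,126) in the scene view) and the surroundings look unchanged. I'll get numbers for the seating and for any displacement.

Run:
```python
from h import *
S=lambda x,y:(x/2.6+270-.3,y/2.6+80-.3)
T=lambda x,y:((x-390)/2.6+120-.3,y/2.6+140-.3)
for n,s,t in [("stray",(233,111),(531,77)),("mid",(166,78),(530,180)),("near",(104,47),(528,283))]: print(n,*tri(S(*s),T(*t)))
for nm,n,boxes in [("scene",0,dict(ra=(303,95,16,45),rb=(325,108,15,42),bowl=(218,162,28,26),saucer=(300,225,48,36),bell=(370,145,26,24),cup=(346,113,12,12),jar=(337,104,9,14),spat=(105,255,100,62))),("top",0,dict(ra=(164,238,38,30),rb=(164,200,38,32),bowl=(270,270,32,32),saucer=(262,122,46,46),bell=(124,166,30,30),cup=(104,202,40,36),jar=(114,238,38,30),spat=(403,175,55,105)))]:
    A=cv2.cvtColor(cv2.imread(f"pics/{nm}0.png"),6).astype(np.float32);C=cv2.cvtColor(cv2.imread(f"pics/{nm}5.png"),6).astype(np.float32)
    for k,(x,y,w,h) in boxes.items():
        sh,r=cv2.phaseCorrelate(A[y:y+h,x:x+w].copy(),C[y:y+h,x:x+w].copy(),cv2.createHanningWindow((w,h),cv2.CV_32F));print(nm,k,np.array(sh),round(r,2))
```

```text
stray [650.504 219.163 216.978] 3.333382644304599
mid [554.472 217.904 215.98 ] 3.4944473048194586
near [459.761 217.061 216.403] 1.7592070729756146
scene ra [-0.265  0.578] 0.95
scene rb [0.632 0.529] 0.94
scene bowl [0.019 0.356] 0.97
scene saucer [0.038 0.041] 0.97
scene bell [ 0.571 -0.131] 0.93
scene cup [-0.035 -0.106] 1.0
scene jar [0.633 0.624] 1.02
scene spat [-0.008  0.069] 0.96
top ra [ 0.139 -0.241] 1.05
top rb [-0.029  0.018] 1.02
top bowl [0.135 0.003] 0.85
top saucer [ 0.096 -0.034] 0.9
top bell [0.138 0.232] 0.82
top cup [ 0.113 -0.188] 0.94
top jar [-0.087 -0.126] 0.95
top spat [0.241 0.09 ] 0.76
```

```bash
python3 -c "
from plant import bot
bot.close_job();print(bot.read_state()['t'])"
```

```text
the job is handed in; nothing more can be done
the job is handed in; nothing more can be done
```

The syrup bottle is standing upright in the vacant bay, the one farthest from the robot, and the job is handed in. I pushed it with tilted, partly open fingers at about 18 mm height: first to a point in front of the bay, then straight in.

**At the wall:** the contact force rose from about 3 N while sliding to 6.4 N. The fingers stalled at y ≈ 182 mm, against the 183 mm I expected for contact with the back wall.

**After backing off:** the bottle measured (650.5, 219.2) mm, with the bay line at x ≈ 650 mm and the expected wall-contact position at y ≈ 221 mm. The 2 mm difference is within the calibration error, and its cap lines up with the two racked bottles.

**Everything else:** comparing before and after pictures, the racked bottles, bowl, saucer, cup, jar, spatula and bell shifted by less than 1 pixel. The top view showed at most about 0.25 pixel. The scene view showed up to about 0.8 pixel on the small patches, which I put down to noise and shadow.

**Checks that disagreed slightly:** cap heights read 216–217 mm in the final check instead of 220 mm, and the rays from the two views missed each other by 2–3 mm. The robot clock read about 30 s at the last check, with the arm well clear of everything.

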